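Put the hollow punches back in the rack in order of size

TASK

The smallest and the largest hollow punch already stand in the two end bays of the wooden punch rack. Stand the other four, now on the green cutting mat, upright in the four empty bays between them, one to a bay and close to its middle, so that the whole row runs in order of size from the smallest punch to the largest. Set each one down gently on its cutting edge rather than dropping it, and leave the two end punches where they stand.

Things in the scene. Friction and masses are not known exactly. Their poses are not given: they have to be found in the camera images.
- punch28_mid (a point): bright steel hollow punch, 28 mm across its cutting tube, 94 mm tall, about 0.17 kg; tube and sloping shoulder are the lower 36 mm, above is a round shank 16 mm thick up to the top. Point: on its axis half-way up, 47 mm above its foot; z up along the axis. Starts upright on the 3 mm green cutting mat; goes into the rack.
- punch36_mid (a point): bright steel hollow punch, 36 mm across its cutting tube, 100 mm tall, about 0.25 kg; tube and sloping shoulder are the lower 38 mm, above is a round shank 18 mm thick up to the top. Point: on its axis half-way up, 50 mm above its foot; z up along the axis. Starts upright on the 3 mm green cutting mat; goes into the rack.
- punch44_mid (a point): bright steel hollow punch, 44 mm across its cutting tube, 106 mm tall, about 0.35 kg; tube and sloping shoulder are the lower 40 mm, above is a round shank 20 mm thick up to the top. Point: on its axis half-way up, 53 mm above its foot; z up along the axis. Starts upright on the 3 mm green cutting mat; goes into the rack.
- punch52_mid (a point): bright steel hollow punch, 52 mm across its cutting tube, 112 mm tall, about 0.46 kg; tube and sloping shoulder are the lower 42 mm, above is a round shank 22 mm thick up to the top. Point: on its axis half-way up, 56 mm above its foot; z up along the axis. Starts upright on the 3 mm green cutting mat; goes into the rack.
- punch20_mid (a point): the smallest bright steel hollow punch, 20 mm across its cutting tube, 88 mm tall, about 0.11 kg; tube and sloping shoulder are the lower 34 mm, above is a round shank 14 mm thick up to the top. Point: on its axis half-way up, 44 mm above its foot; z up along the axis. Stands in an end bay of the rack (which end varies) and stays there.
- punch60_mid (a point): the largest bright steel hollow punch, 60 mm across its cutting tube, 118 mm tall, about 0.58 kg; tube and sloping shoulder are the lower 44 mm, above is a round shank 24 mm thick up to the top. Point: on its axis half-way up, 59 mm above its foot; z up along the axis. Stands in an end bay of the rack (which end varies) and stays there.
- bay1_floor (a point): empty bay 1 of the fixed wooden punch rack: six bays in a straight row, 72 mm apart, one end bay then bays 1 to 4 then the other end bay, bay 1 at the left seen from the robot. Each is 68 mm square inside with a cork floor; walls and dividers rise 12 mm above it. Point: centre of the cork's top, 12 mm above the table; y along the row towards bay 1's end, x across it
- bay2_floor (a point): empty bay 2 of the fixed wooden punch rack: six bays in a straight row, 72 mm apart, one end bay then bays 1 to 4 then the other end bay, bay 1 at the left seen from the robot. Each is 68 mm square inside with a cork floor; walls and dividers rise 12 mm above it. Point: centre of the cork's top, 12 mm above the table; y along the row towards bay 1's end, x across it
- bay3_floor (a point): empty bay 3 of the fixed wooden punch rack: six bays in a straight row, 72 mm apart, one end bay then bays 1 to 4 then the other end bay, bay 1 at the left seen from the robot. Each is 68 mm square inside with a cork floor; walls and dividers rise 12 mm above it. Point: centre of the cork's top, 12 mm above the table; y along the row towards bay 1's end, x across it
- bay4_floor (a point): empty bay 4 of the fixed wooden punch rack: six bays in a straight row, 72 mm apart, one end bay then bays 1 to 4 then the other end bay, bay 1 at the left seen from the robot. Each is 68 mm square inside with a cork floor; walls and dividers rise 12 mm above it. Point: centre of the cork's top, 12 mm above the table; y along the row towards bay 1's end, x across it

How it is judged:
By the outcome, as a careful person would: the job done as asked, in the order asked, and still so for the second after the job is handed in, with the robot touching nothing.
It also fails if it takes over 120 s, if anything falls off the work surface, if the arm or the gripper's body presses on something with over 40 N, if the wrist force passes 120 N, or if a joint passes its speed limit or range.

ROBOT

A 6-joint arm with a two-finger parallel gripper is mounted at the origin on the work surface. World frame = base frame: x ahead of the robot, y to its left, z up, the work surface at z = 0. Lengths are in m, angles in rad, forces in N, time in s.
With the tool pointing down it reaches from about 0.4 to 0.825 m from the base axis. Payload 7 kg.
Tool frame: the origin (TCP) lies at the very end of the fingers, on their centre line; the grasp point (between the pads) lies 19 mm behind it; y points along the fingers, z is the direction in which the jaws open and shut, and the axes are right-handed (so a half turn about y gives the same grasp; the last joint's range is limited). The gripper opens to 88 mm and grips with 3 to 60 N. Pads are 19 mm wide; open, the fingers measure 130 mm over their backs; the gripper's body (78 mm by 193 mm) begins 47 mm behind the grasp point.
Start: joints at [-0.947, 0.359, 0.012, 0, -1.224, -0.288], TCP at [0.222, -0.637, 0.227] pointing down, gripper open.
Joint ranges: [-3.07, 3.07], [-1.43, 2.12], [-1.02, 1.25], [-3.03, 1.67], [-3.05, -0], [-3.03, 3.03]. Speed limits (rad/s): [2.39, 2.39, 3.01, 3.14, 3.14, 3.14].

INTERFACE

Orientations are given as [roll, pitch, yaw] about the fixed x, y, z axes, in that order (R = Rz(yaw) Ry(pitch) Rx(roll)).
In Python, from station import get_state, grab_frame, job_done, regions_of gives the robot as it stands.
- The arm moves only by the tool drive_tool, never from a script. Its argument "rows" is a list of rows, each a list of 3 entries, a list of its own where there are three numbers: the shift along the world's x, y, z as a fraction of full scale, then the turn about the world's z as a fraction of full scale, then the opening, from 0 (shut) to 1 (fully open). A call has 1 to 12 rows; each row is the pose to reach, as a shift and turn from the pose commanded when the call began; what a row does not reach only later rows make up. Full scale, the value 1, is 30 cm for a shift and 90 degrees for a turn. A row lasts 1/10 s, in which the tool goes at most 50 mm and 8.59 degrees, less where a joint would pass 70% of its speed; a pose out of reach is approached as far as the arm can. A call with a number of a shift or a turn outside -1 to 1 is refused whole. A call with a gripper value outside its range is refused whole. The fingers move at their own pace and stop on an object; "newtons" is the grip in N (left out, the last holds). Time passes only in rows, so rows that repeat a pose let the fingers close. It gives the time, the measured TCP pose, the force and the opening at its end, in the units of the state.
- get_state(): the state, without advancing time (a new reading comes with each control period).
- grab_frame(name): name is "scene" or "top" or "wrist"; returns a dict with "img" (480x640x3 uint8, blue, green, red), "fx", "fy", "cx", "cy" (pixels), "T" (4x4, takes a point from camera to world coordinates); the wrist camera has in their place "hand_eye" (4x4, takes a point from camera to tool coordinates, whose origin is the TCP and whose axes are the tool frame's). Camera axes: x right, y down, z forward; pixel columns grow to the right and rows downward; lengths in m; the calibration is good to about 2 mm. A picture is of the moment at which its call begins: read the wrist's pose just before it. There is no depth.
- job_done(): hands the job in, once; it reports no verdict.
Trained networks look in a picture, given as the dict that the camera call returned (one of the last four; its "shot" number tells which), for a name from the list of things; names that differ only in an ending like _2 or _b are one class to them, and where a whole thing is asked for, a point or a joint stands for the part that bears it (a point fixed in the world has none). Each returns a list of dicts, best first, with "confidence" (0 to 1); they miss things now and then, are a little off and sometimes report something else, mostly with a low value. They report only what shows in the picture. A call takes as long as a camera call.
- regions_of(picture, thing): "pixels" (480x640 bool, what is visible of it) and "box" ([left, top, right, bottom] in pixels, round what is visible of it).
The state is a dict: "t": time; "q": joint angles; "qd": joint speeds; "joint_efforts": joint torques, N m; "eef_pos": TCP position; "ee_rot": TCP orientation; "force": force on the tool from outside, world axes, zero at the start; "moment": the same for the moment, N m; "width": finger opening in m.
Only numpy, scipy, OpenCV 4.12 (cv2) and the standard library are available. Lean on these libraries where they do the work, as an engineer would, in place of code of your own. Each camera call takes 0.05 s, during which the arm holds its last target. There are 200 camera calls.

## Working session

There is one attempt and no reset: what is moved stays moved. The work goes in short steps, Python scripts to look and compute and a tool call to move; the robot and the scene stay as the last step left them, time stands still between calls to the robot, and variables do not carry over. Pictures are saved under pics/ and viewed, about 12 in all and at most 16, crops included, and the job is handed in when it is done.

Besides the shell and the picture viewer there is one more tool, called after "Request:" as name(argument=value, ...) on one line, values as JSON. drive_tool: Moves the arm, as the interface text tells. Its arguments: {"type":"object","properties":{"rows":{"type":"array"},"newtons":{"type":"number"}},"required":["rows"]}

```bash
mkdir -p pics; ls; python3 - <<'E'
from station import *
import cv2, numpy as np
s=get_state(); print(s)
for n in ("scene","top"):
    f=grab_frame(n); cv2.imwrite(f"pics/{n}0.png",f["img"]); print(n,f["fx"],f["fy"],f["cx"],f["cy"],np.round(f["T"],3).tolist())
    for k in (20,28,36,44,52,60):
        print(k,[(round(r["confidence"],2),[int(v) for v in r["box"]]) for r in regions_of(f,f"punch{k}_mid")][:4])
E
```

```text
pics
{'t': 0.0, 'q': array([-9.46928760e-01,  3.59407231e-01,  1.10262542e-02, -3.80584576e-04,
       -1.22412657e+00, -2.88110874e-01]), 'qd': array([-2.60873058e-04, -8.78404492e-06,  1.50781984e-03,  2.96343752e-03,
       -1.78678857e-04, -1.81673850e-03]), 'joint_efforts': array([-2.54631332e-04, -5.82707655e+01,  2.93075985e+01,  6.99760839e+00,
        7.22437195e-03, -1.06453458e-04]), 'eef_pos': array([ 0.22221236, -0.63682212,  0.22558988]), 'ee_rot': array([-1.56905397e+00,  1.43258243e-04,  3.35627201e-01]), 'force': array([ 0.58820655, -0.33260419,  0.4482732 ]), 'moment': array([-0.00755082, -0.02512982, -0.04035827]), 'width': 0.08803261674512093}
scene 566.7068806405756 566.7068806405756 330.3822161180332 244.7068522931575 [[0.814, 0.373, -0.444, 0.92], [0.58, -0.506, 0.638, -0.513], [0.013, -0.777, -0.629, 0.612], [0.0, 0.0, 0.0, 1.0]]
20 [(0.88, [427, 195, 445, 247])]
28 [(0.59, [255, 249, 274, 305]), (0.18, [372, 274, 422, 308])]
36 [(0.95, [335, 162, 352, 218])]
44 [(0.62, [149, 285, 187, 355])]
52 [(0.93, [289, 178, 315, 248]), (0.24, [395, 248, 439, 280])]
60 [(0.78, [300, 325, 352, 415])]
top 436.44701962727834 436.44701962727834 311.4744745184644 237.99027543649876 [[0.022, -0.99, 0.137, 0.475], [-0.999, -0.016, 0.042, -0.008], [-0.039, -0.138, -0.99, 0.721], [0.0, 0.0, 0.0, 1.0]]
20 [(0.65, [182, 184, 208, 209]), (0.62, [355, 283, 374, 301])]
28 [(0.82, [356, 279, 375, 300])]
36 [(0.91, [174, 304, 207, 328])]
44 [(0.71, [439, 313, 484, 343])]
52 []
60 [(0.97, [400, 153, 448, 202])]
```

```bash
python3 -c "
import cv2
for n in ('scene','top'): cv2.imwrite(f'pics/{n}0b.png',cv2.resize(cv2.imread(f'pics/{n}0.png'),(800,600)))"
```

```text
(no output)
```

View pics/scene0b.png

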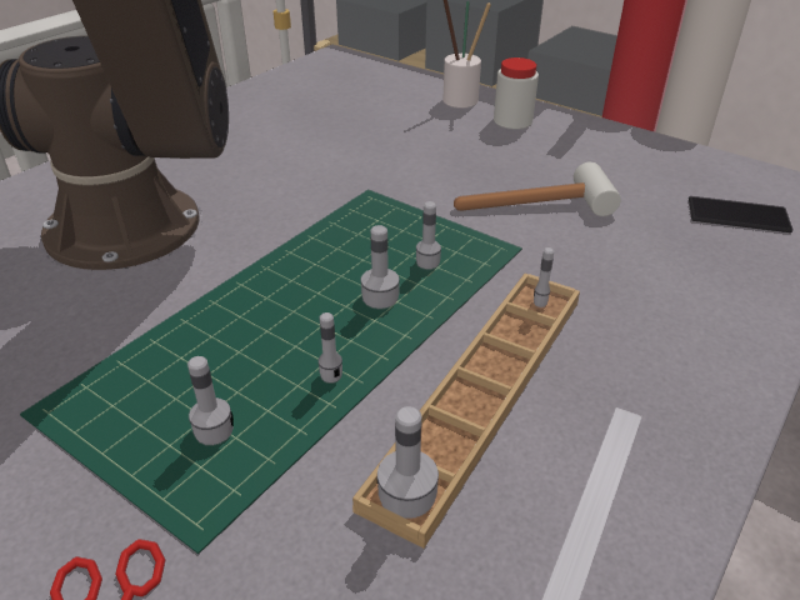

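View pics/top0b.png

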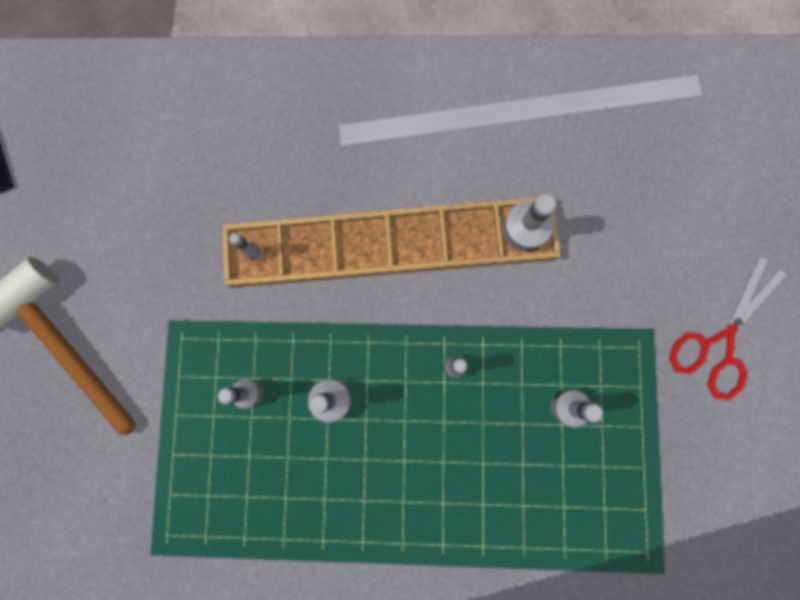

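The scene shows the 20 mm punch in the far end bay and the 60 mm in the near one. The top view confirms it: the 20 is at the left (y+) and the 60 at the right. So bays 1 to 4 take 28, 36, 44 and 52. On the mat, left to right in the top view, are 36, 52, 28 and 44. Next I fit positions and rectify the rack at rim height.

```bash
cat > h.py <<'E'
from station import *
import cv2, numpy as np
from scipy.optimize import least_squares
P={20:(88,34,14),28:(94,36,16),36:(100,38,18),44:(106,40,20),52:(112,42,22),60:(118,44,24)}
def proj(f,p,T=None):
    T=f["T"] if T is None else T
    c=(np.asarray(p)-T[:3,3])@T[:3,:3]
    return np.c_[c[:,0]/c[:,2]*f["fx"]+f["cx"],c[:,1]/c[:,2]*f["fy"]+f["cy"]]
def surf(k,x,y,z0):
    H,s,d=P[k]; a=np.linspace(0,2*np.pi,60)
    R=[(k/2,0),(k/2,s-10),(d/2,s),(d/2,H-2),(d/2-2,H)]
    return np.vstack([np.c_[x+r/1e3*np.cos(a),y+r/1e3*np.sin(a),0*a+z0+z/1e3] for r,z in R])
def fit(k,obs,z0,x0):
    def res(v):
        o=[]
        for f,b,T in obs:
            p=proj(f,surf(k,v[0],v[1],z0),T); o+=list(np.r_[p.min(0),p.max(0)]-b)
        return np.array(o)
    r=least_squares(res,x0,loss="soft_l1"); return r.x,np.round(r.fun,1)
def plane(f,uv,z,T=None):
    T=f["T"] if T is None else T
    d=T[:3,:3]@np.array([(uv[0]-f["cx"])/f["fx"],(uv[1]-f["cy"])/f["fy"],1]); o=T[:3,3]
    return (o+d*(z-o[2])/d[2])[:2]
E
python3 - <<'E'
from h import *
fs={n:grab_frame(n) for n in("scene","top")}
for k in P:
    z0=.003 if 20<k<60 else .012
    bs={n:[(round(r["confidence"],2),np.array(r["box"])) for r in regions_of(f,f"punch{k}_mid")][:3] for n,f in fs.items()}
    b0=bs["scene"][0][1]
    x0=plane(fs["scene"],((b0[0]+b0[2])/2,b0[3]-5),z0)
    obs=[(fs["scene"],b0,None)]
    r1=fit(k,obs,z0,x0)
    # add matching top box
    pb=proj(fs["top"],surf(k,*r1[0],z0)); pb=np.r_[pb.min(0),pb.max(0)]
    m=[b for c,b in bs["top"] if abs(b-pb).max()<10]
    r2=fit(k,obs+[(fs["top"],m[0],None)],z0,r1[0]) if m else None
    print(k,r1[0].round(4),r1[1], r2 and (r2[0].round(4),r2[1]),"" if m else (pb.round(),bs["top"]))
# rectify rim plane z=.024; 1px=0.75mm: cols= -y, rows=-x
x1,y1,s=.75,.30,.00075
q=np.float32([[0,0],[799,0],[799,300],[0,300]])
w=np.c_[x1-q[:,1]*s,y1-q[:,0]*s,[.024]*4]
H=cv2.getPerspectiveTransform(q,np.float32(proj(fs["top"],w)))
cv2.imwrite("pics/rim.png",cv2.warpPerspective(fs["top"]["img"],H,(800,300),flags=cv2.WARP_INVERSE_MAP|cv2.INTER_LINEAR))
E
```

```text
20 [0.6297 0.2097] [-0.4 -0.7  0.4  0.6] (array([0.6303, 0.2059]), array([-1.1,  0.5, -0.3,  1.9, -1.2, -0.2, -0.3, -0.3])) 
28 [ 0.4868 -0.0625] [ 0.3 -2.1 -0.3  1.7] (array([ 0.4857, -0.0616]), array([ 0.1, -2.7, -0.5,  1.1, -3.4, -0.6,  1.1,  0.2])) 
36 [0.4516 0.2004] [-0.4 -0.8  0.4  0.6] (array([0.4456, 0.2028]), array([-2.3, -2.4, -1.6, -1.1, -0.3, -1.3,  0.1, -3.1])) 
44 [ 0.4407 -0.207 ] [-0.7  0.1  0.8 -0.2] (array([ 0.4376, -0.2067]), array([-2.2, -1. , -0.6, -1.4, -2.2, -3.9,  0.8, -2.1])) 
52 [0.4388 0.0917] [-2.   1.4  2.2 -1.3] (array([0.4385, 0.0939]), array([-1.3,  0.7,  2.9, -2. , -0.9,  0.7,  2.5, -0.7])) 
60 [ 0.6705 -0.1548] [ 1.3 -1.7 -1.3  1.6] (array([ 0.669 , -0.1551]), array([ 0.1, -2.1, -2.5,  1.2,  0.8, -2.9, -3.2,  0.2]))
```

View pics/rim.png

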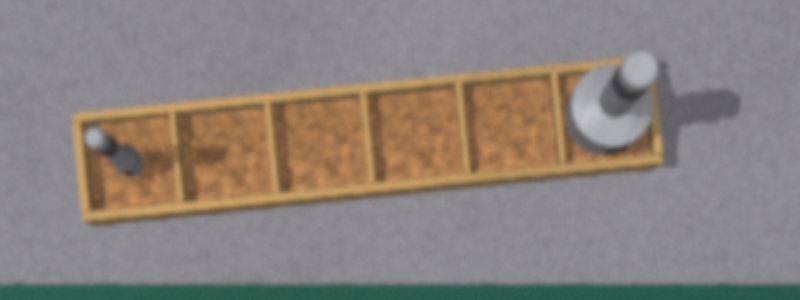

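Rectified rim: dividers are centred near columns 179, 273, 369, 465 and 560 at row ~137. That puts the rack centre at about (0.647, 0.023), yawed about +5.3°. I'll go over the rack with the jaws across the row and refine from the wrist camera.

Request:
drive_tool(rows=[[[0.7,1,0.1],0.845,1],[[0.7,1,0.1],0.845,1],[[0.7,1,0.1],0.845,1],[[0.7,1,0.1],0.845,1],[[0.7,1,0.1],0.845,1],[[0.7,1,0.1],0.845,1],[[0.7,1,0.1],0.845,1],[[0.7,1,0.1],0.845,1],[[0.7,1,0.1],0.845,1],[[0.7,1,0.1],0.845,1]])

```text
t: 2.4
eef_pos: [0.433, -0.3365, 0.2568]
ee_rot: [-1.571, 0.0, 1.667]
force: [0.6, 0.4, 0.2]
width: 0.0875
```

Request:
drive_tool(rows=[[[0.6,1,0.2],0,1],[[0.6,1,0.2],0,1],[[0.6,1,0.2],0,1],[[0.6,1,0.2],0,1],[[0.6,1,0.2],0,1],[[0.6,1,0.2],0,1],[[0.6,1,0.2],0,1],[[0.6,1,0.2],0,1],[[0.6,1,0.2],0,1],[[0.6,1,0.2],0,1]])

```text
t: 3.4
eef_pos: [0.6119, -0.0382, 0.3162]
ee_rot: [-1.57, 0.0, 1.66]
force: [-1.5, -0.2, -0.0]
width: 0.0879
```

```bash
python3 - <<'E'
from h import *
from scipy.spatial.transform import Rotation as R
s=get_state(); f=grab_frame("wrist"); T=np.eye(4); T[:3,:3]=R.from_euler("xyz",s["ee_rot"]).as_matrix(); T[:3,3]=s["eef_pos"]
W=T@f["hand_eye"]; print(s["eef_pos"],s["ee_rot"],s["t"]);print(W.round(3))
np.save("W1.npy",W); cv2.imwrite("pics/w1.png",f["img"])
E
```

```text
[ 0.61186306 -0.03819675  0.3161551 ] [-1.56988332e+00  1.24682968e-04  1.66046358e+00] 3.4
[[-0.996 -0.084 -0.029  0.62 ]
 [-0.089  0.947  0.309 -0.122]
 [ 0.002  0.31  -0.951  0.474]
 [ 0.     0.     0.     1.   ]]
```

View pics/w1.png

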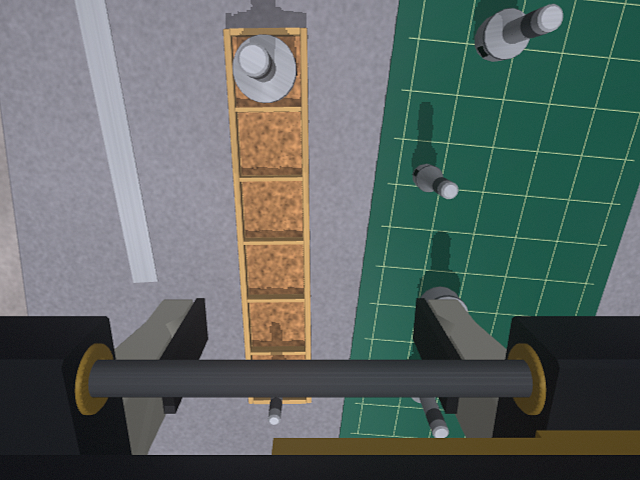

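The wrist view shows the rack clearly: the 60 punch at (255,65) and dividers at rows ~108, 179, 242 and 299. I'll fit the rack pose to its wood pattern in this picture and the fixed cameras.

```bash
python3 - <<'E'
from h import *
from scipy.optimize import minimize
fs=[]
for n in("wrist","top","scene"):
    f=grab_frame(n); f=dict(f); 
    if n=="wrist": f["T"]=np.load("W1.npy")
    im=f["img"].astype(float); b,g,r=im[...,0],im[...,1],im[...,2]
    hsv=cv2.cvtColor(f["img"],cv2.COLOR_BGR2HSV)
    wood=((hsv[...,0]>=15)&(hsv[...,0]<28)&(hsv[...,1]>90)&(hsv[...,2]>120)).astype(np.float32)
    f["s"]=cv2.GaussianBlur(wood,(0,0),1.2); fs.append(f)
    cv2.imwrite(f"pics/m_{n}.png",(wood*255).astype(np.uint8))
t=np.linspace(-.216,.216,400); u=np.linspace(-.036,.036,70)
L=[np.c_[0*t+sx*.036,t] for sx in(-1,1)]+[np.c_[u,0*u+d*.072] for d in(-3,-2,-1,0,1,2,3)]
L=np.vstack(L)
def pts(v):
    c,s=np.cos(v[2]),np.sin(v[2]); return np.c_[v[0]+c*L[:,0]-s*L[:,1],v[1]+s*L[:,0]+c*L[:,1],0*L[:,0]+.024]
def val(v,F):
    tot=0
    for f in F:
        p=proj(f,pts(v)).astype(np.float32); m=(p[:,1]<290) if f is fs[0] else np.ones(len(p),bool)
        tot-=cv2.remap(f["s"],p[m,0].reshape(-1,1),p[m,1].reshape(-1,1),cv2.INTER_LINEAR).mean()
    return tot
x0=np.array([.647,.023,.0925])
for F in(fs[:1],fs[1:2],fs[2:],fs):
    r=minimize(lambda d:val(x0+d*[.01,.01,.03],F),np.zeros(3),method="Nelder-Mead",options=dict(initial_simplex=np.array([[0,0,0],[.6,0,0],[0,.6,0],[0,0,.6]])-.15))
    v=x0+r.x*[.01,.01,.03]; print(v.round(4),r.fun)
c,s=np.cos(v[2]),np.sin(v[2])
for i,d in enumerate((2.5,1.5,.5,-.5,-1.5,-2.5)): print(i,(v[0]-s*d*.072).round(4),(v[1]+c*d*.072).round(4))
o=[]
for f in fs[:2]:
    im=f["img"].copy()
    for p in proj(f,pts(v)).round().astype(int): cv2.circle(im,tuple(map(int,p)),0,(255,0,255),-1)
    o.append(im)
a=o[0][0:400,150:390]; b=cv2.resize(o[1][140:250,160:460],None,fx=1.8,fy=1.8)
c=np.zeros((400,800,3),np.uint8); c[:,:240]=a; c[:b.shape[0],250:250+b.shape[1]]=b; cv2.imwrite("pics/ov.png",c)
f=fs[0]
for k in P:
    print(k,[(round(r["confidence"],2),[int(v) for v in r["box"]]) for r in regions_of(f,f"punch{k}_mid")][:2])
E
```

```text
[0.6481 0.0263 0.0988] -0.9602577686309814
[0.646  0.0241 0.1021] -0.6600894927978516
[0.6506 0.0189 0.1011] -0.7746227979660034
[0.6484 0.0252 0.101 ] -2.1972527503967285
0 0.6303 0.2043
1 0.6375 0.1327
2 0.6448 0.0611
3 0.652 -0.0106
4 0.6593 -0.0822
5 0.6665 -0.1538
20 [(0.88, [268, 398, 282, 424]), (0.75, [411, 163, 455, 201])]
28 [(0.83, [412, 161, 460, 203])]
36 [(0.59, [413, 398, 450, 438])]
44 [(0.72, [473, 4, 561, 56])]
52 [(0.68, [422, 285, 463, 303])]
60 [(0.64, [231, 36, 298, 104])]
```

View pics/ov.png

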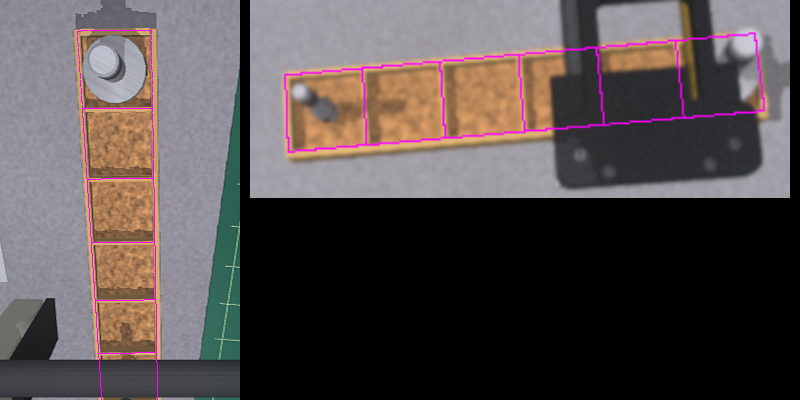

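Overlay fits within a pixel or so in the wrist view. Bays: 1 (.638,.133), 2 (.645,.061), 3 (.652,-.010), 4 (.659,-.082). Now I refine 28 and 44 with the wrist boxes.

```bash
python3 - <<'E'
from h import *
f=dict(grab_frame("wrist")); W=np.load("W1.npy")
for k,b,x0 in((28,[412,161,460,203],(.486,-.062)),(44,[473,4,561,56],(.439,-.207)),(60,[231,36,298,104],(.669,-.155))):
    print(k,fit(k,[(f,np.array(b),W)],.003 if k<60 else .012,x0))
E
```

```text
28 (array([ 0.48349588, -0.05949904]), array([ 0.3,  3.7, -0.2, -1.5]))
44 (array([ 0.43811377, -0.20602249]), array([-1.2, -0.9,  0.7,  5.8]))
60 (array([ 0.66574024, -0.15162744]), array([ 1.2, -0.3, -1.5,  0.3]))
```

Request:
drive_tool(rows=[[[-0.58,-0.56,-0.3],0.007,1],[[-0.58,-0.56,-0.3],0.007,1],[[-0.58,-0.56,-0.3],0.007,1],[[-0.58,-0.56,-0.3],0.007,1],[[-0.58,-0.56,-0.3],0.007,1],[[-0.58,-0.56,-0.3],0.007,1],[[-0.58,-0.56,-0.3],0.007,1],[[-0.58,-0.56,-0.3],0.007,1],[[-0.58,-0.56,-0.3],0.007,1]])

```text
t: 4.85
eef_pos: [0.4396, -0.2048, 0.2271]
ee_rot: [-1.572, 0.0, 1.675]
force: [0.2, -0.0, 0.2]
width: 0.0879
```

```bash
cat >> h.py <<'E'
from scipy.spatial.transform import Rotation as R
def wrist():
    s=get_state(); f=dict(grab_frame("wrist")); T=np.eye(4); T[:3,:3]=R.from_euler("xyz",s["ee_rot"]).as_matrix(); T[:3,3]=s["eef_pos"]
    f["T"]=T@f["hand_eye"]; return s,f
E
python3 - <<'E'
from h import *
s,f=wrist(); print(s["eef_pos"],s["ee_rot"][2],s["t"])
im=f["img"].copy()
p=proj(f,surf(44,.438,-.206,.003)).astype(int)
for q in p: cv2.circle(im,tuple(map(int,q)),1,(255,0,255),-1)
cv2.imwrite("pics/w2.png",im)
E
```

```text
[ 0.43963646 -0.20477904  0.22707059] 1.6750627277836276 4.85
```

View pics/w2.png

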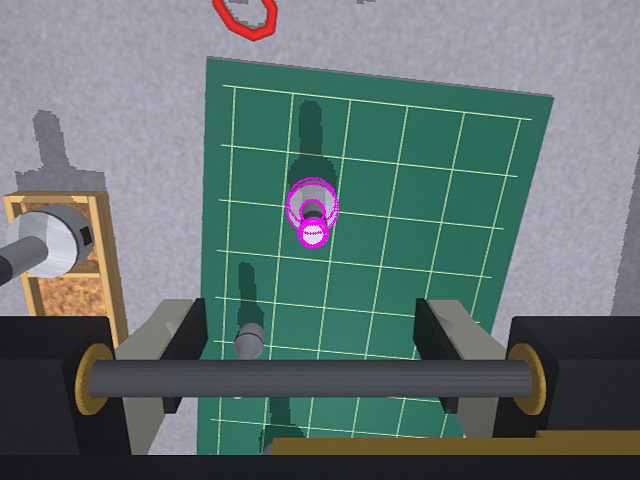

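The overlay of the fitted 44 punch lies on the real one (~(312,215)). Descend and grip.

Request:
drive_tool(rows=[[[-0.005,-0.003,-0.3],0,1],[[-0.005,-0.003,-0.4],0,1],[[-0.005,-0.003,-0.47],0,1],[[-0.005,-0.003,-0.533],0,1],[[-0.005,-0.003,-0.533],0,1],[[-0.005,-0.003,-0.533],0,1],[[-0.005,-0.003,-0.533],0,0],[[-0.005,-0.003,-0.533],0,0],[[-0.005,-0.003,-0.533],0,0],[[-0.005,-0.003,-0.533],0,0],[[-0.005,-0.003,-0.533],0,0],[[-0.005,-0.003,-0.533],0,0]], newtons=30)

```text
t: 6.1
eef_pos: [0.437, -0.2062, 0.0668]
ee_rot: [-1.571, 0.0, 1.674]
force: [0.6, -0.2, 0.3]
width: 0.0453
```

Request:
drive_tool(rows=[[[0,0,0],0,0],[[0,0,0],0,0],[[0,0,0],0,0],[[0,0,0],0,0],[[0,0,0],0,0],[[0,0,0],0,0],[[0,0,0.05],0,0],[[0,0,0.15],0,0],[[0,0,0.3],0,0],[[0,0,0.45],0,0],[[0,0,0.567],0,0],[[0,0,0.567],0,0]])

```text
t: 7.3
eef_pos: [0.4392, -0.2068, 0.2417]
ee_rot: [-1.579, 0.002, 1.675]
force: [-0.2, 0.2, -2.5]
width: 0.0192
```

Request:
drive_tool(rows=[[[0.713,0.653,0],0,0],[[0.713,0.653,0],0,0],[[0.713,0.653,0],0,0],[[0.713,0.653,0],0,0],[[0.713,0.653,0],0,0],[[0.713,0.653,0],0,0],[[0.713,0.653,0],0,0],[[0.713,0.653,0],0,0],[[0.713,0.653,0],0,0],[[0.713,0.653,0],0,0]])

```text
t: 8.3
eef_pos: [0.65, -0.0111, 0.2366]
ee_rot: [-1.57, -0.0, 1.673]
force: [-0.3, -0.8, -3.7]
width: 0.0195
```

```bash
python3 - <<'E'
from h import *
s,f=wrist(); print(s["eef_pos"],s["ee_rot"],s["t"])
im=f["img"].copy(); e=s["eef_pos"]
for q in proj(f,surf(44,e[0],e[1],e[2]-.064)).astype(int): cv2.circle(im,tuple(map(int,q)),1,(255,0,255),-1)
for (x,y) in ((.652,-.0105),(.6593,-.082)):
  for q in proj(f,[(x,y,.012)]).astype(int): cv2.circle(im,tuple(map(int,q)),4,(255,0,0),-1)
cv2.imwrite("pics/w3.png",im)
E
```

```text
[ 0.64996774 -0.01105241  0.23657878] [-1.57021748e+00 -2.82211594e-05  1.67330730e+00] 8.3
```

View pics/w3.png

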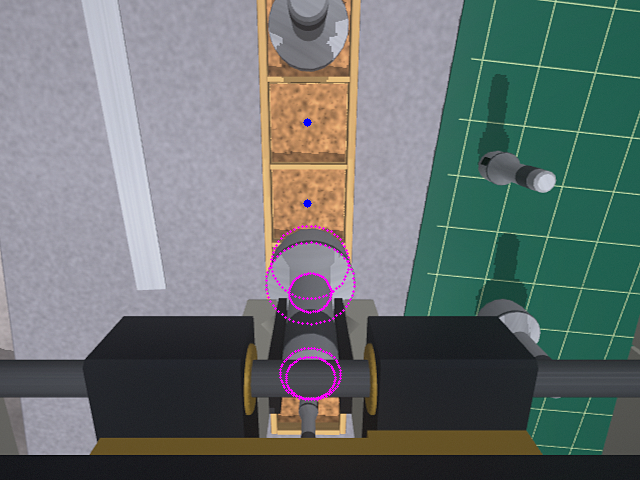

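Dots sit mid-bay and the held punch is aligned. Lower it.

Request:
drive_tool(rows=[[[0.006,0.002,-0.15],0,0],[[0.006,0.002,-0.3],0,0],[[0.006,0.002,-0.4],0,0],[[0.006,0.002,-0.46],0,0],[[0.006,0.002,-0.5],0,0],[[0.006,0.002,-0.515],0,0],[[0.006,0.002,-0.515],0,0],[[0.006,0.002,-0.515],0,0]])

```text
t: 9.15
eef_pos: [0.6534, -0.0097, 0.0837]
ee_rot: [-1.573, -0.0, 1.674]
force: [0.2, 0.7, -2.5]
width: 0.0192
```

Request:
drive_tool(rows=[[[0,0,-0.006],0,0],[[0,0,-0.01],0,0],[[0,0,-0.014],0,0],[[0,0,-0.018],0,0],[[0,0,-0.018],0,0],[[0,0,-0.018],0,0]])

```text
t: 9.75
eef_pos: [0.6526, -0.0097, 0.0768]
ee_rot: [-1.571, 0.0, 1.674]
force: [-0.5, 0.4, -3.7]
width: 0.0192
```

Request:
drive_tool(rows=[[[0,0,-0.002],0,0],[[0,0,-0.004],0,0],[[0,0,-0.005],0,0],[[0,0,-0.005],0,0],[[0,0,-0.005],0,0]])

```text
t: 10.25
eef_pos: [0.6528, -0.0097, 0.0757]
ee_rot: [-1.571, 0.0, 1.674]
force: [-0.4, -1.1, 1.0]
width: 0.0195
```

Contact made (weight gone). Release and rise.

Request:
drive_tool(rows=[[[0,0,0],0,0.6],[[0,0,0],0,0.6],[[0,0,0],0,0.6],[[0,0,0],0,0.6],[[0,0,0],0,0.6],[[0,0,0.05],0,0.6],[[0,0,0.15],0,0.6],[[0,0,0.3],0,0.6],[[0,0,0.45],0,0.6],[[0,0,0.5],0,0.6],[[0,0,0.5],0,0.6]])

```text
t: 11.35
eef_pos: [0.6543, -0.0095, 0.2306]
ee_rot: [-1.578, -0.0, 1.674]
force: [-0.4, 0.2, -0.3]
width: 0.0522
```

Request:
drive_tool(rows=[[[-0.713,0.342,0],0,0.6],[[-0.713,0.342,0],0,0.6],[[-0.713,0.342,0],0,0.6],[[-0.713,0.342,0],0,0.6],[[-0.713,0.342,0],0,0.6],[[-0.713,0.342,0],0,0.6],[[-0.713,0.342,0],0,0.6],[[-0.713,0.342,0],0,0.6],[[-0.713,0.342,0],0,0.6]])

```text
t: 12.25
eef_pos: [0.4393, 0.0926, 0.225]
ee_rot: [-1.57, 0.0, 1.673]
force: [-0.3, -0.2, 0.3]
width: 0.0528
```

```bash
cat > chk.py <<'E'
import sys
from h import *
k=int(sys.argv[1]); x0=(float(sys.argv[2]),float(sys.argv[3]))
s,f=wrist(); print(s["eef_pos"],s["ee_rot"],s["t"])
im=f["img"].copy()
for r in regions_of(f,f"punch{k}_mid")[:2]:
    print(r["confidence"],r["box"],fit(k,[(f,np.array(r["box"]),f["T"])],.003,x0))
for q in proj(f,surf(k,*x0,.003)).astype(int): cv2.circle(im,tuple(map(int,q)),1,(255,0,255),-1)
cv2.imwrite(f"pics/chk{k}.png",im)
E
python3 chk.py 52 .4385 .093
```

```text
[0.4392763  0.09255844 0.22502429] [-1.57003931e+00  4.91332108e-04  1.67298742e+00] 12.25
0.96 [278.6, 180.0, 338.8, 257.8] (array([0.43995464, 0.0960164 ]), array([-0.2, -1. ,  0.2,  0.7]))
```

View pics/chk52.png

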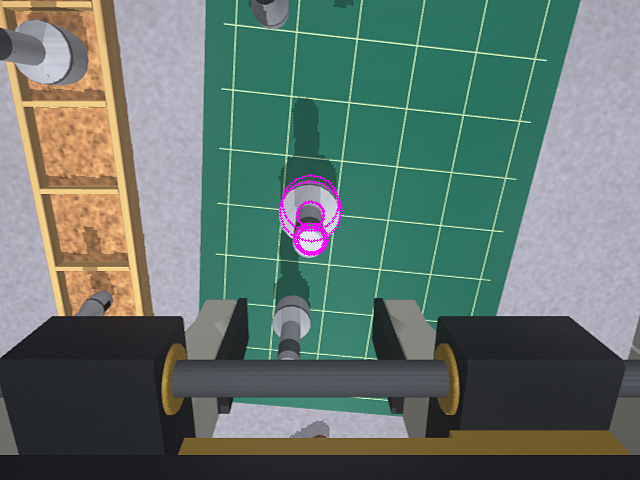

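Overlay is nearly on the 52 (~2 px off). The wrist fit says (.4398,.0958), so correct and grip.

Request:
drive_tool(rows=[[[0.002,0.01,-0.15],0,0.6],[[0.002,0.01,-0.3],0,0.6],[[0.002,0.01,-0.42],0,0.6],[[0.002,0.01,-0.503],0,0.6],[[0.002,0.01,-0.503],0,0.6],[[0.002,0.01,-0.503],0,0],[[0.002,0.01,-0.503],0,0],[[0.002,0.01,-0.503],0,0],[[0.002,0.01,-0.503],0,0],[[0.002,0.01,-0.503],0,0],[[0.002,0.01,-0.503],0,0],[[0.002,0.01,-0.503],0,0]], newtons=40)

```text
t: 13.55
eef_pos: [0.4399, 0.0962, 0.0753]
ee_rot: [-1.572, -0.0, 1.675]
force: [-1.1, 0.3, 6.3]
width: 0.0212
```

Request:
drive_tool(rows=[[[0,0,0],0,0],[[0,0,0],0,0],[[0,0,0.05],0,0],[[0,0,0.15],0,0],[[0,0,0.3],0,0],[[0,0,0.45],0,0],[[0,0,0.567],0,0],[[0,0,0.567],0,0],[[0,0,0.567],0,0]])

```text
t: 14.45
eef_pos: [0.4384, 0.0959, 0.2439]
ee_rot: [-1.57, -0.001, 1.674]
force: [-1.8, 0.1, -5.6]
width: 0.0212
```

Request:
drive_tool(rows=[[[0.732,-0.592,0],0,0],[[0.732,-0.592,0],0,0],[[0.732,-0.592,0],0,0],[[0.732,-0.592,0],0,0],[[0.732,-0.592,0],0,0],[[0.732,-0.592,0],0,0],[[0.732,-0.592,0],0,0],[[0.732,-0.592,0],0,0],[[0.732,-0.592,0],0,0],[[0.732,-0.592,0],0,0]])

```text
t: 15.45
eef_pos: [0.658, -0.0809, 0.244]
ee_rot: [-1.57, -0.0, 1.675]
force: [0.8, 0.1, -5.5]
width: 0.0215
```

```bash
python3 - <<'E'
from h import *
s,f=wrist(); print(s["eef_pos"],s["ee_rot"],s["t"])
im=f["img"].copy(); e=s["eef_pos"]
for q in proj(f,surf(52,e[0],e[1],e[2]-.072)).astype(int): cv2.circle(im,tuple(map(int,q)),1,(255,0,255),-1)
cv2.imwrite("pics/w4.png",im)
E
```

```text
[ 0.6580471  -0.08088889  0.24399499] [-1.56972136e+00 -2.97043988e-04  1.67501094e+00] 15.45
```

View pics/w4.png

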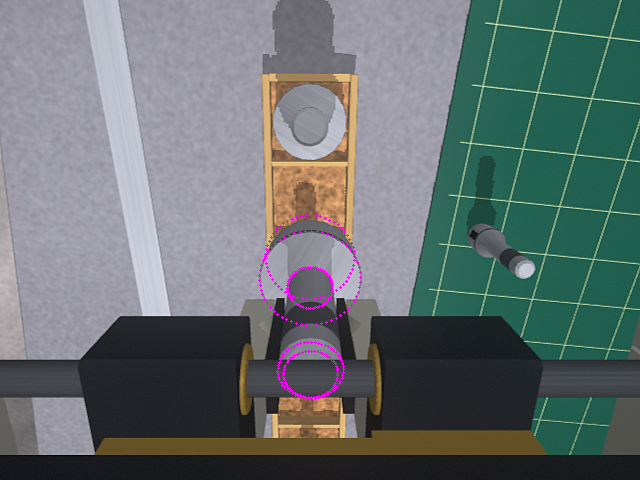

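The held 52 sits ~4 px lower in the image than modelled (about +2 mm in y). I'll shift -2 mm in y and lower.

Request:
drive_tool(rows=[[[0.004,-0.008,-0.15],0,0],[[0.004,-0.008,-0.3],0,0],[[0.004,-0.008,-0.4],0,0],[[0.004,-0.008,-0.46],0,0],[[0.004,-0.008,-0.5],0,0],[[0.004,-0.008,-0.513],0,0],[[0.004,-0.008,-0.513],0,0],[[0.004,-0.008,-0.513],0,0]])

```text
t: 16.3
eef_pos: [0.661, -0.0839, 0.0922]
ee_rot: [-1.573, 0.0, 1.675]
force: [-0.2, -0.7, -4.6]
width: 0.0213
```

Request:
drive_tool(rows=[[[0,0,-0.004],0,0],[[0,0,-0.008],0,0],[[0,0,-0.012],0,0],[[0,0,-0.014],0,0],[[0,0,-0.014],0,0],[[0,0,-0.014],0,0]])

```text
t: 16.9
eef_pos: [0.6601, -0.0841, 0.0864]
ee_rot: [-1.571, 0.0, 1.674]
force: [-0.3, 0.1, -5.4]
width: 0.0208
```

Request:
drive_tool(rows=[[[0,0,-0.002],0,0],[[0,0,-0.004],0,0],[[0,0,-0.006],0,0],[[0,0,-0.006],0,0],[[0,0,-0.006],0,0]])

```text
t: 17.4
eef_pos: [0.6603, -0.0841, 0.0851]
ee_rot: [-1.571, 0.0, 1.674]
force: [-0.7, 1.1, 0.2]
width: 0.021
```

Request:
drive_tool(rows=[[[0,0,0],0,0.6],[[0,0,0],0,0.6],[[0,0,0],0,0.6],[[0,0,0],0,0.6],[[0,0,0],0,0.6],[[0,0,0.05],0,0.6],[[0,0,0.15],0,0.6],[[0,0,0.3],0,0.6],[[0,0,0.45],0,0.6],[[0,0,0.48],0,0.6],[[0,0,0.48],0,0.6]])

```text
t: 18.5
eef_pos: [0.6614, -0.0841, 0.2328]
ee_rot: [-1.577, 0.0, 1.674]
force: [-0.4, -0.1, -1.2]
width: 0.0527
```

Request:
drive_tool(rows=[[[-0.7,0.953,0],0,0.6],[[-0.7,0.953,0],0,0.6],[[-0.7,0.953,0],0,0.6],[[-0.7,0.953,0],0,0.6],[[-0.7,0.953,0],0,0.6],[[-0.7,0.953,0],0,0.6],[[-0.7,0.953,0],0,0.6],[[-0.7,0.953,0],0,0.6],[[-0.7,0.953,0],0,0.6],[[-0.7,0.953,0],0,0.6],[[-0.7,0.953,0],0,0.6]])

```text
t: 19.6
eef_pos: [0.4506, 0.2008, 0.2283]
ee_rot: [-1.57, 0.001, 1.672]
force: [-0.1, 0.2, -0.0]
width: 0.0526
```

```bash
python3 chk.py 36 .449 .202
```

```text
[0.45055592 0.20079232 0.22830297] [-1.57019633e+00  5.49798979e-04  1.67248206e+00] 19.6
0.74 [293.6, 190.5, 336.7, 249.9] (array([0.44549626, 0.2053325 ]), array([ 1. , -1.6, -1. ,  0.9]))
0.64 [42.9, 0.3, 126.9, 58.5] (array([0.61798912, 0.07974532]), array([-1.1, -0.8, 19.4,  5.8]))
```

View pics/chk36.png

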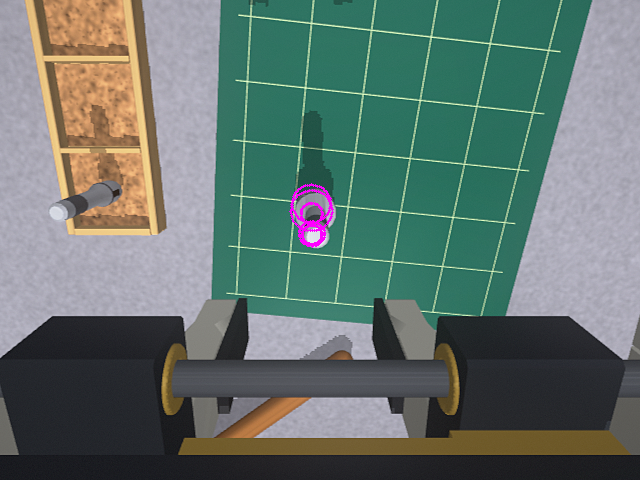

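The 36 is ~3 px right of and below the overlay, in agreement with the fit (.4455,.205). Grip it.

Request:
drive_tool(rows=[[[-0.016,0.014,-0.15],0,0.6],[[-0.016,0.014,-0.3],0,0.6],[[-0.016,0.014,-0.42],0,0.6],[[-0.016,0.014,-0.51],0,0.6],[[-0.016,0.014,-0.553],0,0.6],[[-0.016,0.014,-0.553],0,0.6],[[-0.016,0.014,-0.553],0,0],[[-0.016,0.014,-0.553],0,0],[[-0.016,0.014,-0.553],0,0],[[-0.016,0.014,-0.553],0,0],[[-0.016,0.014,-0.553],0,0],[[-0.016,0.014,-0.553],0,0]], newtons=30)

```text
t: 20.9
eef_pos: [0.4456, 0.2063, 0.0633]
ee_rot: [-1.572, -0.001, 1.674]
force: [-0.4, -1.0, 3.5]
width: 0.0173
```

Request:
drive_tool(rows=[[[0,0,0],0,0],[[0,0,0],0,0],[[0,0,0],0,0],[[0,0,0.05],0,0],[[0,0,0.15],0,0],[[0,0,0.3],0,0],[[0,0,0.45],0,0],[[0,0,0.577],0,0],[[0,0,0.577],0,0],[[0,0,0.577],0,0]])

```text
t: 21.9
eef_pos: [0.4448, 0.2061, 0.2358]
ee_rot: [-1.571, -0.001, 1.674]
force: [-0.9, -0.8, -4.0]
width: 0.0173
```

Request:
drive_tool(rows=[[[0.666,-0.481,0],0,0],[[0.666,-0.481,0],0,0],[[0.666,-0.481,0],0,0],[[0.666,-0.481,0],0,0],[[0.666,-0.481,0],0,0],[[0.666,-0.481,0],0,0],[[0.666,-0.481,0],0,0],[[0.666,-0.481,0],0,0],[[0.666,-0.481,0],0,0],[[0.666,-0.481,0],0,0]])

```text
t: 22.9
eef_pos: [0.6445, 0.0626, 0.2362]
ee_rot: [-1.571, -0.0, 1.676]
force: [-0.5, 0.7, -2.5]
width: 0.0173
```

```bash
python3 - <<'E'
from h import *
s,f=wrist(); print(s["eef_pos"],s["ee_rot"],s["t"])
im=f["img"].copy(); e=s["eef_pos"]
for q in proj(f,surf(36,e[0],e[1],e[2]-.0603)).astype(int): cv2.circle(im,tuple(map(int,q)),1,(255,0,255),-1)
cv2.imwrite("pics/w5.png",im)
E
```

```text
[0.64445914 0.06259995 0.23615137] [-1.57108469e+00 -2.28229416e-04  1.67553638e+00] 22.9
```

View pics/w5.png

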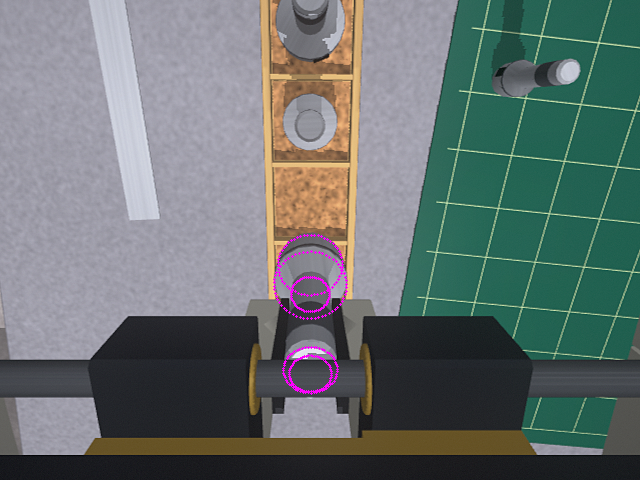

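Bay 2 is the empty one at (310,203); the 44 sits centred in bay 3 at (309,122). Lower the 36 with -2 mm in y.

Request:
drive_tool(rows=[[[0.002,-0.007,-0.15],0,0],[[0.002,-0.007,-0.3],0,0],[[0.002,-0.007,-0.4],0,0],[[0.002,-0.007,-0.47],0,0],[[0.002,-0.007,-0.51],0,0],[[0.002,-0.007,-0.528],0,0],[[0.002,-0.007,-0.528],0,0],[[0.002,-0.007,-0.528],0,0]])

```text
t: 23.75
eef_pos: [0.6465, 0.06, 0.0789]
ee_rot: [-1.573, -0.0, 1.674]
force: [-0.6, 0.3, -1.9]
width: 0.0173
```

Request:
drive_tool(rows=[[[0,0,-0.004],0,0],[[0,0,-0.007],0,0],[[0,0,-0.01],0,0],[[0,0,-0.012],0,0],[[0,0,-0.012],0,0],[[0,0,-0.012],0,0]])

```text
t: 24.35
eef_pos: [0.6457, 0.0596, 0.0738]
ee_rot: [-1.571, 0.0, 1.674]
force: [0.6, -0.3, -2.9]
width: 0.017
```

Request:
drive_tool(rows=[[[0,0,-0.002],0,0],[[0,0,-0.004],0,0],[[0,0,-0.005],0,0],[[0,0,-0.005],0,0],[[0,0,-0.005],0,0]])

```text
t: 24.85
eef_pos: [0.6457, 0.0596, 0.0724]
ee_rot: [-1.571, -0.0, 1.674]
force: [0.6, 0.5, -1.1]
width: 0.0172
```

Request:
drive_tool(rows=[[[0,0,-0.001],0,0],[[0,0,-0.002],0,0],[[0,0,-0.002],0,0]])

```text
t: 25.15
eef_pos: [0.6458, 0.0596, 0.0724]
ee_rot: [-1.571, 0.0, 1.674]
force: [-2.3, 0.2, 5.1]
width: 0.0171
```

Contact. Release and rise.

Request:
drive_tool(rows=[[[0,0,0],0,0.55],[[0,0,0],0,0.55],[[0,0,0],0,0.55],[[0,0,0],0,0.55],[[0,0,0],0,0.55],[[0,0,0.05],0,0.55],[[0,0,0.15],0,0.55],[[0,0,0.3],0,0.55],[[0,0,0.45],0,0.55],[[0,0,0.51],0,0.55],[[0,0,0.51],0,0.55]])

```text
t: 26.25
eef_pos: [0.6475, 0.06, 0.229]
ee_rot: [-1.577, -0.001, 1.674]
force: [0.1, -0.0, -0.3]
width: 0.0479
```

Request:
drive_tool(rows=[[[-0.537,-0.4,0],0,0.55],[[-0.537,-0.4,0],0,0.55],[[-0.537,-0.4,0],0,0.55],[[-0.537,-0.4,0],0,0.55],[[-0.537,-0.4,0],0,0.55],[[-0.537,-0.4,0],0,0.55],[[-0.537,-0.4,0],0,0.55],[[-0.537,-0.4,0],0,0.55],[[-0.537,-0.4,0],0,0.55]])

```text
t: 27.15
eef_pos: [0.4852, -0.0599, 0.2242]
ee_rot: [-1.57, 0.0, 1.675]
force: [-0.1, -0.4, 0.2]
width: 0.0482
```

```bash
python3 chk.py 28 .4845 -.060
```

```text
[ 0.48516184 -0.05987586  0.22420266] [-1.56977053e+00  1.54718344e-04  1.67474462e+00] 27.15
0.8 [293.6, 186.5, 326.5, 241.6] (array([ 0.48506187, -0.06077032]), array([ 0.3,  1. , -0.3, -0.8]))
```

View pics/chk28.png

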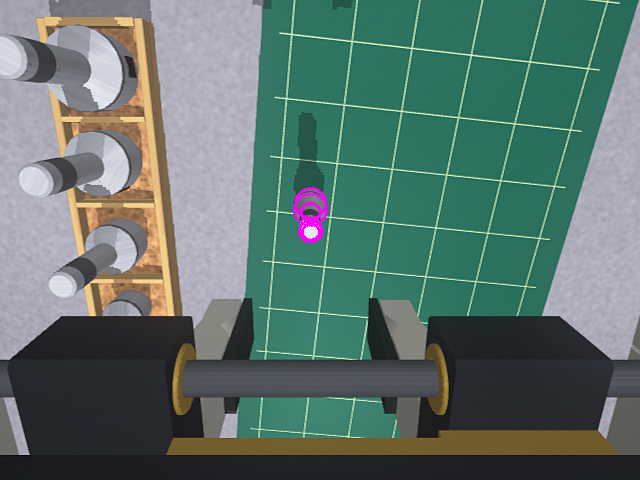

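Overlay lies right on the 28. Grip it.

Request:
drive_tool(rows=[[[0,-0.002,-0.15],0,0.55],[[0,-0.002,-0.3],0,0.55],[[0,-0.002,-0.42],0,0.55],[[0,-0.002,-0.51],0,0.55],[[0,-0.002,-0.555],0,0.55],[[0,-0.002,-0.555],0,0.55],[[0,-0.002,-0.555],0,0],[[0,-0.002,-0.555],0,0],[[0,-0.002,-0.555],0,0],[[0,-0.002,-0.555],0,0],[[0,-0.002,-0.555],0,0],[[0,-0.002,-0.555],0,0]], newtons=25)

```text
t: 28.45
eef_pos: [0.485, -0.0609, 0.0588]
ee_rot: [-1.572, -0.0, 1.674]
force: [-0.4, 1.2, 3.4]
width: 0.0153
```

Request:
drive_tool(rows=[[[0,0,0],0,0],[[0,0,0],0,0],[[0,0,0],0,0],[[0,0,0.05],0,0],[[0,0,0.15],0,0],[[0,0,0.3],0,0],[[0,0,0.45],0,0],[[0,0,0.58],0,0],[[0,0,0.6],0,0],[[0,0,0.6],0,0]])

```text
t: 29.45
eef_pos: [0.4848, -0.0608, 0.239]
ee_rot: [-1.573, -0.001, 1.674]
force: [-0.3, 0.1, -2.2]
width: 0.0151
```

Request:
drive_tool(rows=[[[0.511,0.642,0],0,0],[[0.511,0.642,0],0,0],[[0.511,0.642,0],0,0],[[0.511,0.642,0],0,0],[[0.511,0.642,0],0,0],[[0.511,0.642,0],0,0],[[0.511,0.642,0],0,0],[[0.511,0.642,0],0,0],[[0.511,0.642,0],0,0],[[0.511,0.642,0],0,0]])

```text
t: 30.45
eef_pos: [0.6375, 0.1308, 0.2386]
ee_rot: [-1.571, -0.0, 1.673]
force: [-0.3, 0.1, -1.4]
width: 0.0153
```

```bash
python3 - <<'E'
from h import *
s,f=wrist(); print(s["eef_pos"],s["ee_rot"],s["t"])
im=f["img"].copy(); e=s["eef_pos"]
for q in proj(f,surf(28,e[0],e[1],e[2]-.0558)).astype(int): cv2.circle(im,tuple(map(int,q)),1,(255,0,255),-1)
for q in proj(f,[(.6375,.1327,.012)]).astype(int): cv2.circle(im,tuple(map(int,q)),3,(255,0,0),-1)
cv2.imwrite("pics/w6.png",im)
E
```

```text
[0.63746552 0.13075449 0.23858234] [-1.57110953e+00 -2.17767996e-04  1.67320849e+00] 30.45
```

View pics/w6.png

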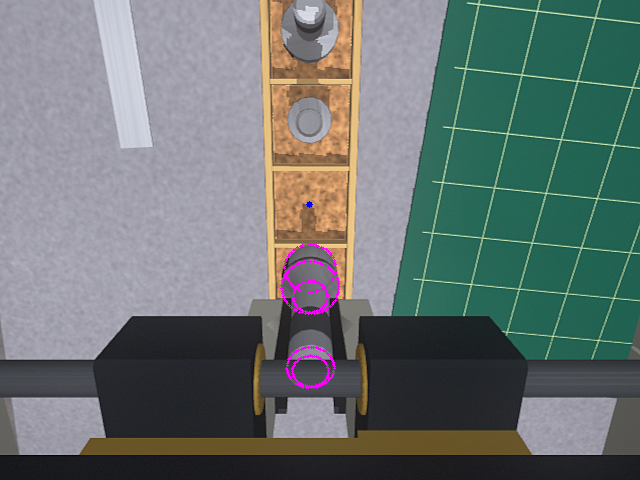

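The 28 is held straight and bay 1 is below it (centre at (309,204)). Lower it.

Request:
drive_tool(rows=[[[0,0.003,-0.15],0,0],[[0,0.003,-0.3],0,0],[[0,0.003,-0.42],0,0],[[0,0.003,-0.49],0,0],[[0,0.003,-0.53],0,0],[[0,0.003,-0.547],0,0],[[0,0.003,-0.547],0,0],[[0,0.003,-0.547],0,0]])

```text
t: 31.3
eef_pos: [0.6388, 0.1328, 0.0757]
ee_rot: [-1.573, -0.001, 1.674]
force: [1.1, 0.1, -1.6]
width: 0.0151
```

Request:
drive_tool(rows=[[[0,0,-0.004],0,0],[[0,0,-0.008],0,0],[[0,0,-0.011],0,0],[[0,0,-0.014],0,0],[[0,0,-0.016],0,0],[[0,0,-0.016],0,0],[[0,0,-0.016],0,0]])

```text
t: 32.0
eef_pos: [0.6379, 0.1325, 0.0693]
ee_rot: [-1.571, 0.0, 1.674]
force: [-0.3, -0.7, -1.7]
width: 0.0153
```

Request:
drive_tool(rows=[[[0,0,-0.002],0,0],[[0,0,-0.004],0,0],[[0,0,-0.005],0,0],[[0,0,-0.005],0,0],[[0,0,-0.005],0,0]])

```text
t: 32.5
eef_pos: [0.6379, 0.1325, 0.0679]
ee_rot: [-1.571, -0.0, 1.674]
force: [0.4, -0.3, -1.4]
width: 0.0158
```

Request:
drive_tool(rows=[[[0,0,-0.001],0,0],[[0,0,-0.002],0,0],[[0,0,-0.002],0,0]])

```text
t: 32.8
eef_pos: [0.6381, 0.1325, 0.0679]
ee_rot: [-1.571, -0.0, 1.674]
force: [-2.2, 0.1, 5.1]
width: 0.0153
```

Contact. Release, rise, and back away for a final look.

Request:
drive_tool(rows=[[[0,0,0],0,0.5],[[0,0,0],0,0.5],[[0,0,0],0,0.5],[[0,0,0],0,0.5],[[0,0,0],0,0.5],[[0,0,0.05],0,0.5],[[0,0,0.15],0,0.5],[[0,0,0.3],0,0.5],[[0,0,0.45],0,0.5],[[0,0,0.6],0,0.5],[[0,0,0.7],0,0.5],[[0,0,0.7],0,0.5]])

```text
t: 34.0
eef_pos: [0.64, 0.1329, 0.2847]
ee_rot: [-1.581, -0.002, 1.675]
force: [-0.1, -0.1, 0.5]
width: 0.0442
```

Request:
drive_tool(rows=[[[-0.6,0.3,0],0,0.5],[[-0.6,0.3,0],0,0.5],[[-0.6,0.3,0],0,0.5],[[-0.6,0.3,0],0,0.5],[[-0.6,0.3,0],0,0.5],[[-0.6,0.3,0],0,0.5],[[-0.6,0.3,0],0,0.5],[[-0.6,0.3,0],0,0.5]])

```text
t: 34.8
eef_pos: [0.4586, 0.222, 0.2771]
ee_rot: [-1.57, 0.0, 1.673]
force: [-0.7, -0.4, -1.2]
width: 0.0437
```

```bash
python3 - <<'E'
from h import *
fs={n:grab_frame(n) for n in("scene","top")}
B={20:(.6303,.2043),28:(.6375,.1327),36:(.6448,.0611),44:(.652,-.0106),52:(.6593,-.0822),60:(.6665,-.1538)}
o=[]
for n,f in fs.items():
    im=f["img"].copy()
    for k,b in B.items():
        R_=regions_of(f,f"punch{k}_mid")
        for r in R_[:2]:
            v,e=fit(k,[(f,np.array(r["box"]),None)],.012,b)
            if np.hypot(*(v-b))<.03: print(n,k,round(r["confidence"],2),"off mm",((v-b)*1e3).round(1),e)
        for q in proj(f,[(*b,.012)]).astype(int): cv2.circle(im,tuple(map(int,q)),1,(255,0,255),-1)
    o.append(im)
a=cv2.resize(o[0][150:430,250:470],(440,560)); b=cv2.resize(o[1][140:260,160:480],(350,131))
c=np.zeros((560,800,3),np.uint8); c[:,:440]=a; c[:131,445:795]=b; cv2.imwrite("pics/fin.png",c)
E
```

```text
scene 20 0.91 off mm [ 3.9 -1. ] [-1.  -0.2  0.9  0.2]
scene 28 0.77 off mm [ 4.3 -2.2] [-0.1 -2.2  0.1  1.6]
scene 36 0.74 off mm [ 6.3 -4.4] [-1.4 -0.7  1.4  0.5]
scene 44 0.62 off mm [ 1.6 -2.5] [ 0.2  1.6 -0.2 -1.2]
scene 44 0.62 off mm [24.4 -6.4] [ -0.9 -42.2   0.8   1.9]
scene 52 0.61 off mm [ 1.1 -1.2] [-5.3 -0.3  3.3  0.2]
scene 60 0.82 off mm [ 3.1 -0.5] [ 1.4  0.6 -1.4 -0.4]
top 20 0.56 off mm [-1.8 -0.6] [-1.  -1.5  1.3  2.4]
top 28 0.65 off mm [ 2.  -2.8] [-0.3 -0.   0.4  0. ]
top 36 0.97 off mm [ 1.1 -7. ] [-2.7 -0.   4.   0. ]
top 44 0.76 off mm [-2.6 -2.9] [ 0.9 -1.  -0.9  1.3]
top 52 0.67 off mm [ 0.1 -4.4] [-0.8 -1.4  0.7  2.4]
top 60 0.89 off mm [-1.7 -4.3] [ 1.8 -0.9 -1.1  1.4]
```

View pics/fin.png

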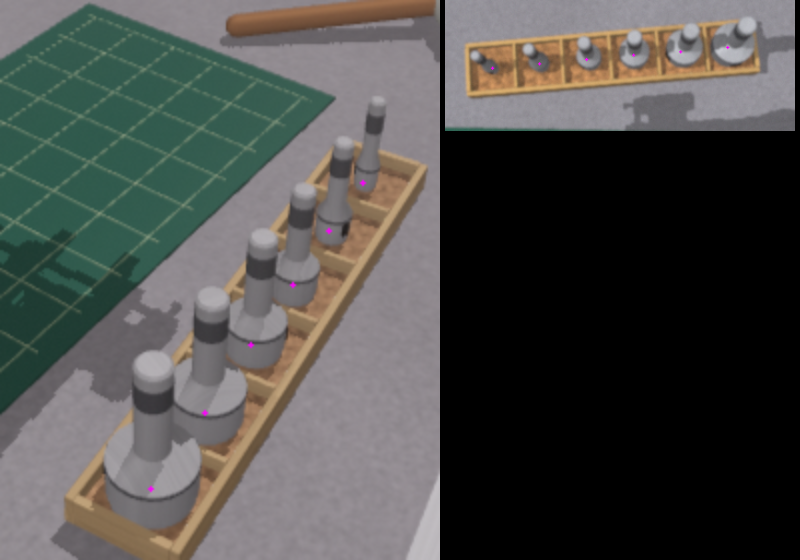

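The row runs in order with all six upright and each near mid-bay. The remaining offsets are a few mm, and much of that is camera bias, since the untouched 20 and 60 show similar ones. Handing in.

```bash
python3 -c "
from station import *
print(job_done(), get_state()['t'])"
```

```text
the job is handed in; nothing more can be done
the job is handed in; nothing more can be done
```

The four punches now stand in the rack: 28, 36, 44 and 52 mm in bays 1 to 4. The row runs from the 20 at the left to the 60 at the right. I lowered each in small steps until the wrist force showed contact, then released it. The job was handed in at about 35 s, with the arm well clear of the rack.

- **Final pictures:** they show all six upright and in order. The 20 and 60 stand where they were.
- **Centring:** measured offsets from bay centre were mostly under 5 mm. The two cameras disagree by a few mm, and the untouched end punches show similar offsets, so part of that is camera bias.
- **Least certain:** the 36 mm punch read up to 7–8 mm off in the final fixed-camera fits. The earlier close wrist view showed it near the middle of its bay, so I left it.
- **Set-down force:** for the 28 and 36, the last fine step brought a brief push of about 5 N.

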